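# Set out wiring parts in order of height

### The job

Set out the four loose wiring parts (contactor, terminal block, terminal cover, relay) on the row of four plates on the plywood board, one part on each plate, in order of height: the tallest next to the tall end stop, going down to the lowest next to the low end stop. Stand each part upright in the middle of its plate with its long side along the plate's long side (either way round), and let go of it.

Things in the scene. Friction and masses are not known exactly. Their poses are not given: they have to be found in the camera images.
- contactor: contactor: black block with a raised middle and screw heads, 70 x 50 x 48 mm, the largest and tallest of the four parts. Loose, at first upright on the bench between board and robot or to the left or right of there. Origin: centre of its underside; z up, x along its long side. Take it across its 50 mm width (y), full up to 32 mm (46 mm above). About 160 g
- terminal_block: terminal block: grey ganged strip with five round screw holes and a sloping front, 46 x 33 x 36 mm, second in height. Loose, at first upright on the bench between board and robot or to the left or right of there. Origin: centre of its underside; z up, x along its long side. Take it across its 33 mm width (y). About 45 g
- terminal_cover: terminal cover: pale translucent plastic block with a narrower ridge on top, 50 x 30 x 28 mm, third in height. Loose, at first upright on the bench between board and robot or to the left or right of there. Origin: centre of its underside; z up, x along its long side. Take it across its 30 mm width (y), within its lowest 20 mm: the ridge above is only 12 mm wide. About 12 g
- relay: relay: low block, black at the pin end and grey at the other, 49 x 28 x 22 mm, the lowest of the four parts. Loose, at first upright on the bench between board and robot or to the left or right of there. Origin: centre of its underside; z up, x along its long side. Take it across its 28 mm width (y); flat pins stick out at -x. About 35 g
- plate_a: one of four identical flat plates (aluminium rim, grey plastic face) fixed in a straight row on the plywood board, 90 x 70 x 4 mm. Origin: centre of its underside, 10 mm above the bench; its top is 14 mm above the bench. x: along its 90 mm side, across the row; y: along the row; z up. Plates about 100 mm apart; which of them lies where in the row varies
- plate_b: one of four identical flat plates (aluminium rim, grey plastic face) fixed in a straight row on the plywood board, 90 x 70 x 4 mm. Origin: centre of its underside, 10 mm above the bench; its top is 14 mm above the bench. x: along its 90 mm side, across the row; y: along the row; z up. Plates about 100 mm apart; which of them lies where in the row varies
- plate_c: one of four identical flat plates (aluminium rim, grey plastic face) fixed in a straight row on the plywood board, 90 x 70 x 4 mm. Origin: centre of its underside, 10 mm above the bench; its top is 14 mm above the bench. x: along its 90 mm side, across the row; y: along the row; z up. Plates about 100 mm apart; which of them lies where in the row varies
- plate_d: one of four identical flat plates (aluminium rim, grey plastic face) fixed in a straight row on the plywood board, 90 x 70 x 4 mm. Origin: centre of its underside, 10 mm above the bench; its top is 14 mm above the bench. x: along its 90 mm side, across the row; y: along the row; z up. Plates about 100 mm apart; which of them lies where in the row varies
- tall_stop: tall end stop: upright steel blade 50 mm wide (across the row), 6 mm thick, top 70 mm above the bench, on a foot 80 x 26 mm, fixed on the plywood board at one end of the row (which end varies). Origin: centre of its underside, 10 mm above the bench, in line with the plates, about 75 mm from the centre of the nearest. It marks the end of the row where the tallest part goes
- low_stop: low end stop: low round black rubber buffer, 40 mm across, top 26 mm above the bench, fixed on the plywood board at one end of the row (which end varies). Origin: centre of its underside, 10 mm above the bench, in line with the plates, about 75 mm from the centre of the nearest. It marks the end of the row where the lowest part goes

How it is judged:
At the end, for the whole second after the job is handed in: Counted from the tall stop the plates carry contactor, terminal block, terminal cover, relay: each centred on its plate to within 15 mm, standing upright on the plate (within 0.12 rad), long side along the plate's long side within 0.26 rad (either way round), at rest and not touched by the robot (((horizontal distance between contactor and plate_a below 0.015 m and z of contactor in the frame of plate_a between 0 and 0.009 m and angle between the x axis of contactor and the x axis of plate_a, either way round below 0.26 rad) or (horizontal distance between contactor and plate_b below 0.015 m and z of contactor in the frame of plate_b between 0 and 0.009 m and angle between the x axis of contactor and the x axis of plate_b, either way round below 0.26 rad) or (horizontal distance between contactor and plate_c below 0.015 m and z of contactor in the frame of plate_c between 0 and 0.009 m and angle between the x axis of contactor and the x axis of plate_c, either way round below 0.26 rad) or (horizontal distance between contactor and plate_d below 0.015 m and z of contactor in the frame of plate_d between 0 and 0.009 m and angle between the x axis of contactor and the x axis of plate_d, either way round below 0.26 rad)) and horizontal distance between contactor and tall_stop between 0.035 and 0.115 m and angle between each of contactor, terminal_block, terminal_cover, relay's own z axis and vertical below 0.12 rad and linear speed of each of contactor, terminal_block, terminal_cover, relay below 0.02 m/s and ((horizontal distance between terminal_block and plate_a below 0.015 m and z of terminal_block in the frame of plate_a between 0 and 0.009 m and angle between the x axis of terminal_block and the x axis of plate_a, either way round below 0.26 rad) or (horizontal distance between terminal_block and plate_b below 0.015 m and z of terminal_block in the frame of plate_b between 0 and 0.009 m and angle between the x axis of terminal_block and the x axis of plate_b, either way round below 0.26 rad) or (horizontal distance between terminal_block and plate_c below 0.015 m and z of terminal_block in the frame of plate_c between 0 and 0.009 m and angle between the x axis of terminal_block and the x axis of plate_c, either way round below 0.26 rad) or (horizontal distance between terminal_block and plate_d below 0.015 m and z of terminal_block in the frame of plate_d between 0 and 0.009 m and angle between the x axis of terminal_block and the x axis of plate_d, either way round below 0.26 rad)) and horizontal distance between terminal_block and tall_stop between 0.135 and 0.215 m and ((horizontal distance between terminal_cover and plate_a below 0.015 m and z of terminal_cover in the frame of plate_a between 0 and 0.009 m and angle between the x axis of terminal_cover and the x axis of plate_a, either way round below 0.26 rad) or (horizontal distance between terminal_cover and plate_b below 0.015 m and z of terminal_cover in the frame of plate_b between 0 and 0.009 m and angle between the x axis of terminal_cover and the x axis of plate_b, either way round below 0.26 rad) or (horizontal distance between terminal_cover and plate_c below 0.015 m and z of terminal_cover in the frame of plate_c between 0 and 0.009 m and angle between the x axis of terminal_cover and the x axis of plate_c, either way round below 0.26 rad) or (horizontal distance between terminal_cover and plate_d below 0.015 m and z of terminal_cover in the frame of plate_d between 0 and 0.009 m and angle between the x axis of terminal_cover and the x axis of plate_d, either way round below 0.26 rad)) and horizontal distance between terminal_cover and tall_stop between 0.235 and 0.315 m and ((horizontal distance between relay and plate_a below 0.015 m and z of relay in the frame of plate_a between 0 and 0.009 m and angle between the x axis of relay and the x axis of plate_a, either way round below 0.26 rad) or (horizontal distance between relay and plate_b below 0.015 m and z of relay in the frame of plate_b between 0 and 0.009 m and angle between the x axis of relay and the x axis of plate_b, either way round below 0.26 rad) or (horizontal distance between relay and plate_c below 0.015 m and z of relay in the frame of plate_c between 0 and 0.009 m and angle between the x axis of relay and the x axis of plate_c, either way round below 0.26 rad) or (horizontal distance between relay and plate_d below 0.015 m and z of relay in the frame of plate_d between 0 and 0.009 m and angle between the x axis of relay and the x axis of plate_d, either way round below 0.26 rad)) and horizontal distance between relay and tall_stop between 0.335 and 0.415 m).
It also fails if it takes over 104 s, if anything falls off the work surface, if the arm or the gripper's body presses on something with over 40 N, if the wrist force passes 120 N, or if a joint passes its speed limit or range.

### The arm

A 7-joint arm with a two-finger parallel gripper is mounted at the origin on a cart in front of the work surface, level with it; the furniture and walls round the work are solid. World frame = base frame: x ahead of the robot, y to its left, z up, the work surface at z = 0. Lengths are in m, angles in rad, forces in N, time in s.
With the tool pointing down it reaches from about 0.4 to 0.85 m from the base axis. Payload 4.5 kg.
Tool frame: the origin (TCP) lies on the mounting face of the last link; the fingertips stand 166 mm ahead of it and the grasp point (between the pads) lies 147 mm ahead of it; z points along the fingers, y is the line along which they close (so a half turn about z gives the same grasp; the last joint's range is limited). The gripper opens to 88 mm and grips with 3 to 60 N. Pads are 18 mm wide; open, the fingers measure 123 mm over their backs; the gripper's body (75 mm by 187 mm) begins 45 mm behind the grasp point.
Start: joints at [-1.167, 0.689, -0.195, 1.565, 0.157, 0.902, -0.215], TCP at [0.226, 0.583, 0.405] pointing down, gripper open.
Joint ranges: [-3.01, 3.01], [-0.46, 2.08], [-1.47, 1.51], [0.13, 2.56], [-1, 4.14], [0.04, 2.09], [-2.66, 2.66]. Speed limits (rad/s): [2.57, 2.57, 3.14, 3.14, 3.14, 3.14, 3.14].

### API

Orientations are given as a unit quaternion [w, x, y, z].
In Python, from plant import bot gives the robot as it stands.
- The arm moves only by the tool drive_effector, called after "Request:" as a command line: name --argument value ..., lists and objects as JSON in quotes. Schema: {"type":"object","properties":{"rows":{"type":"array","items":{"type":"array","prefixItems":[{"type":"number"},{"type":"array","items":{"type":"number"},"minItems":3,"maxItems":3},{"type":"array","items":{"type":"number"},"minItems":3,"maxItems":3}],"minItems":3,"maxItems":3},"minItems":1,"maxItems":10},"grip_n":{"type":"number"},"only":{"type":"string"},"quiet":{"type":"boolean"},"lines":{"type":"string"}},"required":["rows"],"additionalProperties":false}. rows is a list of rows, 1 to 10 of them, each written [opening, [dx, dy, dz], [rx, ry, rz]]: the opening from 0.0 (shut) to 1.0 (fully open), then dx, dy, dz in units of 20 mm, then a rotation vector rx, ry, rz in rad; each row is the pose to reach, as a shift and turn from the pose commanded when the call began, along the tool's axes at that moment; what a row does not reach only later rows make up. A row lasts 1/8 s, in which the tool goes at most 0.0625 m and 0.188 rad, less where a joint would pass 70% of its speed; a pose out of reach is approached as far as the arm can. The fingers move at their own pace and stop on an object; grip_n is the grip in N (left out, the last holds). Time passes only in rows, so rows that do not move let the fingers close. The tool returns the time, the measured TCP pose, the force, the opening and the grip force at its end. only (a regular expression) keeps the lines of the reply that match it, lines (a string "A,B") keeps lines A to B, and quiet returns only ok. Input that does not fit is refused with a message, and nothing moves.
- bot.read_state(): the state, without advancing time (a new reading comes with each control period).
- bot.snapshot(name): name is "side" or "top" or "wrist"; returns a dict with "color" (480x640x3 uint8, blue, green, red), "z_map" (480x640 float32, m along the optical axis (not along the pixel's ray), 0 where there is no reading), "fx", "fy", "cx", "cy" (pixels), "extrinsics" (4x4, takes a point from camera to world coordinates); the wrist camera has in their place "hand_eye" (4x4, takes a point from camera to tool coordinates, whose origin is the TCP and whose axes are the flange's). Camera axes: x right, y up, looking along -z (the intrinsics and any distortion apply to the point x, -y, -z); pixel columns grow to the right and rows downward; lengths in m; the calibration is good to about 2 mm. A picture is of the moment at which its call begins: read the wrist's pose just before it.
- bot.sign_off(): hands the job in; it is judged then, once.
The state is a dict: "time_s": time; "q": joint angles; "qvel": joint speeds; "joint_torque": joint torques, N m; "position": TCP position; "tool_rot": TCP orientation; "ft_force": force on the tool from outside, world axes, zero at the start; "ft_torque": the same for the moment, N m; "grip_width": opening from 0.0 (shut) to 1.0 (fully open); "grasp_force": force on a finger pad.
Only numpy, scipy, OpenCV 4.12 (cv2) and the standard library are available. Lean on these libraries where they do the work, as an engineer would, in place of code of your own. Each camera call takes 0.05 s, during which the arm holds its last target. There are 200 camera calls.

## Working session

There is one attempt and no reset: what is moved stays moved. The work goes in short steps, Python scripts to look and compute and a tool call to move; the robot and the scene stay as the last step left them, time stands still between calls to the robot, and variables do not carry over. Pictures are saved under pics/ and viewed, at most 14 in all, crops included, and the job is handed in when it is done.

```bash
ls; mkdir -p pics
```

Run:
```python
from plant import bot
import cv2,numpy as np
print(bot.read_state())
for n in("top","side"):
    s=bot.snapshot(n);cv2.imwrite(f"pics/{n}0.png",s["color"]);np.savez(f"pics/{n}0.npz",**s)
    print(n,{k:v for k,v in s.items() if k not in("color","z_map")})
```

```text
pics
plant.py
{'time_s': 0.0, 'q': array([-1.16721244,  0.69001198, -0.19452682,  1.56635002,  0.15731329,
        0.90250978, -0.21514346]), 'qvel': array([ 0.00049536,  0.00201004,  0.00131899, -0.00077377,  0.00029956,
        0.00044879, -0.00079034]), 'joint_torque': array([-4.12093514e-04, -5.27574027e+01, -1.26683347e+00, -1.53426844e+01,
       -5.25453652e-02,  6.86321320e-03,  1.82846484e-04]), 'position': array([0.22578629, 0.58243524, 0.40389101]), 'tool_rot': array([-1.04891537e-04,  1.83810830e-01,  9.82961185e-01, -9.36496857e-04]), 'ft_force': array([-0.4090404 , -0.15891341, -0.32102726]), 'ft_torque': array([ 0.03034621, -0.03674484, -0.0311189 ]), 'grasp_force': 0.0, 'grip_width': 1.0016305808853017}
top {'fx': 536.6631058479243, 'fy': 536.6631058479243, 'cx': 316.7502402393454, 'cy': 227.79595476910822, 'extrinsics': array([[-0.0220469 ,  0.98722857, -0.15777734,  0.3613175 ],
       [-0.99975525, -0.02148082,  0.00529244, -0.01088709],
       [ 0.00183567,  0.1578554 ,  0.98746053,  1.24076171],
       [ 0.        ,  0.        ,  0.        ,  1.        ]])}
side {'fx': 469.076587252173, 'fy': 469.076587252173, 'cx': 314.35906232393006, 'cy': 233.1134702345626, 'extrinsics': array([[ 0.92309143,  0.19297174, -0.33266217,  0.15113163],
       [-0.38438917,  0.49023728, -0.78224828, -0.94730477],
       [ 0.01213158,  0.84995842,  0.52671008,  0.66813008],
       [ 0.        ,  0.        ,  0.        ,  1.        ]])}
```

View pics/top0.png

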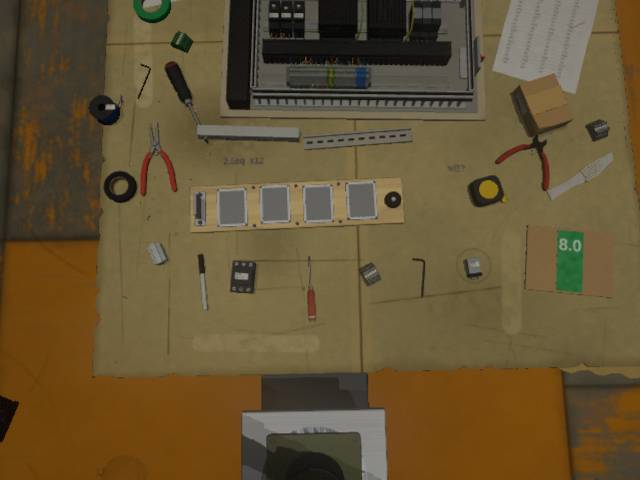

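View pics/side0.png

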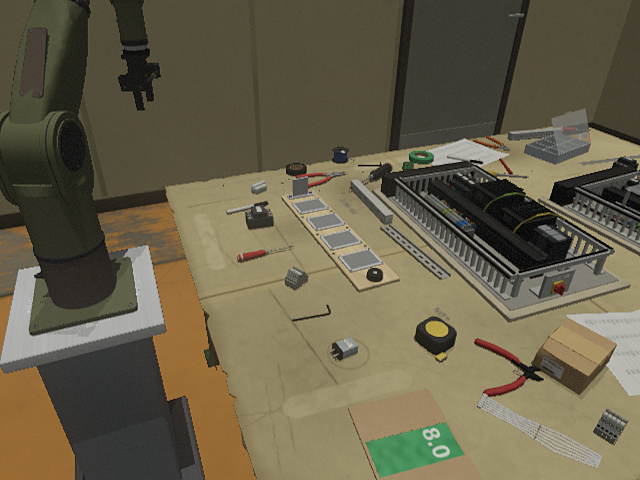

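The top view shows the cover at (157,253), contactor at (243,277), terminal block at (370,273) and relay at (473,267). The row of plates has centres from (232,207) to (361,200). The tall stop is at its left end (198,208) and the low buffer at its right end (393,200). The side view shows the same layout, with the parts upright.

Create h.py:
```python
import numpy as np,cv2
from scipy.spatial.transform import Rotation as R
def T_of(s,st=None):
    if "extrinsics" in s: return s["extrinsics"]
    T=np.eye(4);q=st["tool_rot"];T[:3,:3]=R.from_quat([q[1],q[2],q[3],q[0]]).as_matrix();T[:3,3]=st["position"]
    return T@s["hand_eye"]
def cloud(s,st=None):
    v,u=np.mgrid[0:480,0:640];z=s["z_map"]
    p=np.stack([(u-s["cx"])/s["fx"]*z,-(v-s["cy"])/s["fy"]*z,-z,np.ones_like(z)],-1)
    w=(p@T_of(s,st).T)[...,:3];w[z==0]=np.nan
    return w
def ray(s,uv,h,st=None):
    T=T_of(s,st);uv=np.atleast_2d(uv).astype(float)
    d=np.stack([(uv[:,0]-s["cx"])/s["fx"],-(uv[:,1]-s["cy"])/s["fy"],-np.ones(len(uv))],-1)@T[:3,:3].T
    o=T[:3,3];return (o+d*((h-o[2])/d[:,2])[:,None])[:,:2]
def rect(pts):
    (c,wh,a)=cv2.minAreaRect((pts*1000).astype(np.float32))
    if wh[0]<wh[1]: a+=90;wh=wh[::-1]
    return np.round(c,1),np.round(wh,1),round((a+90)%180-90,1)
```

Run:
```python
from h import *
s=dict(np.load("pics/top0.npz"));w=cloud(s)
print("bench z",[np.round(np.nanmedian(w[r:r+6,c:c+6,2]),4) for r,c in((300,260),(250,420),(240,170),(215,245))], np.nanstd(w[300:320,250:280,2]))
for n,(u,v),h in(("cover",(157,253),.028),("contactor",(243,277),.048),("tb",(370,273),.036),("relay",(473,267),.022)):
    W=w[v-24:v+24,u-24:u+24];m=np.uint8(W[...,2]>.008)
    k,l,st,_=cv2.connectedComponentsWithStats(m);i=1+np.argmax(st[1:,4]);print(n,rect(W[l==i][:,:2]),np.nanmax(W[l==i][:,2]),st[i,4])
# plates: grey face contours, ray onto z=.014
c=s["color"];hsv=cv2.cvtColor(c,cv2.COLOR_BGR2HSV);m=((hsv[...,1]<50)&(hsv[...,2]>70)).astype(np.uint8);m[:170]=0;m[235:]=0;m[:,:205]=0;m[:,385:]=0
for ct in cv2.findContours(m,0,2)[0]:
    if cv2.contourArea(ct)>300: print("plate",rect(ray(s,ct[:,0],.014)))
```

```text
bench z [np.float64(-0.001), np.float64(0.0001), np.float64(-0.0009), np.float64(0.0111)] 0.0024671300399648657
cover (array([506.9, 350.5]), array([52. , 30.9]), 23.7) 0.03295009823827355 289
contactor (array([448.7, 153.8]), array([70.2, 50.7]), -5.3) 0.05413743796940329 736
tb (array([ 449.4, -135.6]), array([44.5, 33.4]), 26.4) 0.04160370739728236 303
relay (array([ 456.2, -372.8]), array([48.1, 29.9]), 4.3) 0.03068679948792874 270
plate (array([610.8, 178.9]), array([90.3, 69.6]), 0.4)
plate (array([616.5,  79.4]), array([89.5, 69.5]), 1.4)
plate (array([615.2, -21.3]), array([90. , 69.4]), 1.4)
plate (array([ 620.8, -122.5]), array([89.5, 69.4]), 1.5)
```

Create go.py:
```python
# usage: go.py x_mm y_mm tcpz_mm objyaw_deg -> shift in tool axes, rz
import sys
from h import *
from plant import bot
st=bot.read_state();x,y,z,a=map(float,sys.argv[1:5])
q=st["tool_rot"];M=R.from_quat([q[1],q[2],q[3],q[0]]).as_matrix()
d=M.T@(np.array([x,y,z])/1000-st["position"])
t=np.radians(a)+np.pi/2;best=None
G=[]
for k in(0,np.pi):
    c,s_=np.cos(t+k),np.sin(t+k)
    D=np.column_stack([[s_,-c,0],[c,s_,0],[0,0,-1.]])
    G.append(R.from_matrix(M.T@D).as_rotvec())
g=min(G,key=np.linalg.norm)
print("t",round(st["time_s"],2),"shift",np.round(d,4),"rot",np.round(g,3),"q7",round(st["q"][6],2),"w",round(st["grip_width"],3),"gf",round(st["grasp_force"],1),"pos",np.round(st["position"],4))
```

```bash
python3 go.py 507 350.5 270 23.7
```

```text
Traceback (most recent call last):
  File "go.py", line 13, in <module>
    G.append(R.from_matrix(M.T@D).as_rotvec())
             ~~~~~~~~~~~~~^^^^^^^
  File "scipy/spatial/transform/_rotation.pyx", line 1143, in scipy.spatial.transform._rotation.Rotation.from_matrix
ValueError: Non-positive determinant (left-handed or null coordinate frame) in rotation matrix 0: [[-7.08564491e-01  7.05646054e-01  9.22426141e-05]
 [ 7.05645299e-01  7.08563530e-01  1.56068572e-03]
 [-1.03593197e-03 -1.17093705e-03  9.99998778e-01]].
```

```bash
sed -i 's/\[s_,-c,0\]/[-s_,c,0]/' go.py; python3 go.py 507 350.5 270 23.7
```

```text
t 0.1 shift [-0.346  -0.1145  0.1342] rot [-0.002 -0.001 -0.783] q7 -0.22 w 0.999 gf 0.0 pos [0.2258 0.5825 0.404 ]
```

The rows are not in the units I measure in: shifts go in units of 20 mm. I convert before sending: -0.346 m is -17.3, 0.134 m is 6.7.

Request:
drive_effector --rows '[[1, [-17.3, -5.725, 6.7], [0, 0, -0.783]], [1, [-17.3, -5.725, 6.7], [0, 0, -0.783]], [1, [-17.3, -5.725, 6.7], [0, 0, -0.783]], [1, [-17.3, -5.725, 6.7], [0, 0, -0.783]], [1, [-17.3, -5.725, 6.7], [0, 0, -0.783]], [1, [-17.3, -5.725, 6.7], [0, 0, -0.783]], [1, [-17.3, -5.725, 6.7], [0, 0, -0.783]], [1, [-17.3, -5.725, 6.7], [0, 0, -0.783]], [1, [-17.3, -5.725, 6.7], [0, 0, -0.783]], [1, [-17.3, -5.725, 6.7], [0, 0, -0.783]]]' --grip_n 20

```text
time_s: 1.35
position: [0.5057, 0.3529, 0.2715]
tool_rot: [0.0, -0.207, 0.978, 0.001]
ft_force: [-0.5, -0.3, 1.1]
grip_width: 0.999
grasp_force: 0.0
```

```bash
python3 go.py 507 350.5 170 23.7
```

Run:
```python
from h import *
from plant import bot
st=bot.read_state();s=bot.snapshot("wrist");cv2.imwrite("pics/w0.png",s["color"]);w=cloud(s,st)
m=np.uint8((w[...,2]>.008)&(w[...,2]<.06)&(np.hypot(w[...,0]-.507,w[...,1]-.3505)<.05))
k,l,t,_=cv2.connectedComponentsWithStats(m);i=1+np.argmax(t[1:,4]);print(rect(w[l==i][:,:2]),t[i,4],np.nanmedian(w[...,2]))
```

```text
t 1.35 shift [-0.0002 -0.0029  0.1015] rot [0.002 0.001 0.003] q7 0.86 w 0.999 gf 0.0 pos [0.5057 0.3529 0.2715]
(array([506.3, 349.2]), array([49.6, 30.1]), 24.2) 3649 -0.0007407843601494324
```

View pics/w0.png

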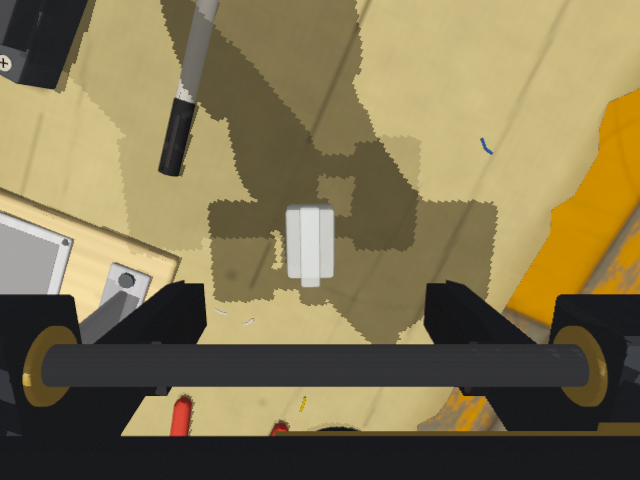

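The wrist view shows the cover upright at (310,243), between the open fingers. The wrist fit agrees with the top view to 1.5 mm.

Scaled: 0.101 m is 5.05, 0.1 m is 5.

Request:
drive_effector --rows '[[1, [0, -0.2, 2.5], [0, 0, 0]], [1, [0, -0.2, 4], [0, 0, 0]], [1, [0, -0.2, 5], [0, 0, 0]], [1, [0, -0.2, 5.05], [0, 0, 0]], [0.2, [0, -0.2, 5.05], [0, 0, 0]], [0.2, [0, -0.2, 5.05], [0, 0, 0]], [0.2, [0, -0.2, 5.05], [0, 0, 0]], [0.2, [0, -0.2, 5.05], [0, 0, 0]], [0.2, [0, -0.2, 5.05], [0, 0, 0]], [0.2, [0, -0.2, 5.05], [0, 0, 0]]]' --grip_n 15

```text
time_s: 2.65
position: [0.5087, 0.3473, 0.1698]
tool_rot: [0.0, -0.205, 0.979, 0.0]
ft_force: [-0.6, 0.8, -0.4]
grip_width: 0.349
grasp_force: 0.1
```

```bash
python3 go.py 615.8 -21.3 285 1.7
```

```text
t 2.65 shift [ 0.05   -0.3806 -0.1153] rot [0.    0.    0.384] q7 0.8 w 0.349 gf 0.1 pos [0.5087 0.3473 0.1698]
```

Request:
drive_effector --rows '[[0.1, [0, 0, 0], [0, 0, 0]], [0.1, [0, 0, 0], [0, 0, 0]], [0.1, [0, 0, 0], [0, 0, 0]], [0.1, [0, 0, -2], [0, 0, 0]], [0.1, [0, 0, -4], [0, 0, 0]], [0.1, [0, 0, -5.75], [0, 0, 0]]]' --grip_n 15

```text
time_s: 3.4
position: [0.5087, 0.3473, 0.286]
tool_rot: [0.0, -0.205, 0.979, 0.0]
ft_force: [-0.2, -0.5, -0.5]
grip_width: 0.338
grasp_force: 15.0
```

```bash
python3 go.py 615.8 -21.3 285 1.7
```

```text
t 3.4 shift [ 0.0499 -0.3805  0.001 ] rot [0.    0.    0.384] q7 0.87 w 0.338 gf 15.0 pos [0.5087 0.3473 0.286 ]
```

Request:
drive_effector --rows '[[0.1, [2.5, -19, 0], [0, 0, 0.384]], [0.1, [2.5, -19, 0], [0, 0, 0.384]], [0.1, [2.5, -19, 0], [0, 0, 0.384]], [0.1, [2.5, -19, 0], [0, 0, 0.384]], [0.1, [2.5, -19, 0], [0, 0, 0.384]], [0.1, [2.5, -19, 0], [0, 0, 0.384]], [0.1, [2.5, -19, 0], [0, 0, 0.384]], [0.1, [2.5, -19, 0], [0, 0, 0.384]], [0.1, [2.5, -19, 0], [0, 0, 0.384]]]'

```text
time_s: 4.53
position: [0.6152, -0.0182, 0.2848]
tool_rot: [-0.0, -0.016, 1.0, 0.001]
ft_force: [0.0, 0.6, 0.7]
grip_width: 0.337
grasp_force: 15.0
```

```bash
python3 go.py 615.8 -21.3 185 1.7
```

```text
t 4.53 shift [-0.0006 -0.0033  0.0998] rot [ 0.002 -0.     0.003] q7 1.14 w 0.337 gf 15.0 pos [ 0.6152 -0.0182  0.2848]
```

Request:
drive_effector --rows '[[0.1, [0, 0, 2.5], [0, 0, 0]], [0.1, [0, 0, 4.25], [0, 0, 0]], [0.1, [0, 0, 4.85], [0, 0, 0]], [0.1, [0, 0, 5], [0, 0, 0]], [0.1, [0, 0, 5], [0, 0, 0]]]'

```text
time_s: 5.15
position: [0.6161, -0.0202, 0.1859]
tool_rot: [0.001, -0.015, 1.0, 0.0]
ft_force: [-0.0, 0.1, 1.3]
grip_width: 0.341
grasp_force: 15.0
```

```bash
python3 go.py 615.8 -21.3 184 1.7
```

```text
t 5.15 shift [ 0.0003 -0.0011  0.0019] rot [0.    0.002 0.   ] q7 1.08 w 0.341 gf 15.0 pos [ 0.6161 -0.0202  0.1859]
```

Scaled: -0.1 m is -5, -0.07 m is -3.5.

Request:
drive_effector --rows '[[0.1, [0, -0.05, 0.1], [0, 0, 0]], [0.1, [0, -0.05, 0.1], [0, 0, 0]], [0.7, [0, -0.05, 0.1], [0, 0, 0]], [0.7, [0, -0.05, 0.1], [0, 0, 0]], [0.7, [0, -0.05, 0.1], [0, 0, 0]], [0.7, [0, -0.05, 0.1], [0, 0, 0]], [0.7, [0, -0.05, -1.5], [0, 0, 0]], [0.7, [0, -0.05, -3.5], [0, 0, 0]], [1, [0, -0.05, -5], [0, 0, 0]]]'

```text
time_s: 6.28
position: [0.6157, -0.0217, 0.2862]
tool_rot: [0.0, -0.015, 1.0, 0.0]
ft_force: [-0.0, -0.9, -0.3]
grip_width: 0.787
grasp_force: 0.0
```

```bash
python3 go.py 449.4 -135.6 270 26.4
```

```text
t 6.28 shift [ 0.1696 -0.109   0.016 ] rot [ 0.     0.001 -0.431] q7 1.14 w 0.787 gf 0.0 pos [ 0.6157 -0.0217  0.2862]
```

Terminal block next, with a wrist check once I'm above it.

Create wr.py:
```python
# usage: wr.py x_mm y_mm name : measure the part near there with the wrist camera
import sys
from h import *
from plant import bot
x,y=float(sys.argv[1])/1000,float(sys.argv[2])/1000
st=bot.read_state();s=bot.snapshot("wrist");cv2.imwrite(f"pics/{sys.argv[3]}.png",s["color"]);w=cloud(s,st)
m=np.uint8((w[...,2]>.008)&(w[...,2]<.07)&(np.hypot(w[...,0]-x,w[...,1]-y)<.055))
k,l,t,_=cv2.connectedComponentsWithStats(m);i=1+np.argmax(t[1:,4]);print(rect(w[l==i][:,:2]),t[i,4])
```

```text
(no output)
```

Request:
drive_effector --rows '[[1, [8.475, -5.45, 0.8], [0, 0, -0.431]], [1, [8.475, -5.45, 0.8], [0, 0, -0.431]], [1, [8.475, -5.45, 0.8], [0, 0, -0.431]], [1, [8.475, -5.45, 0.8], [0, 0, -0.431]], [1, [8.475, -5.45, 0.8], [0, 0, -0.431]], [1, [8.475, -5.45, 0.8], [0, 0, -0.431]]]'

```text
time_s: 7.02
position: [0.4512, -0.1345, 0.269]
tool_rot: [0.002, -0.229, 0.973, 0.0]
ft_force: [-0.2, -0.3, 0.7]
grip_width: 0.995
grasp_force: 0.0
```

```bash
python3 wr.py 449.4 -135.6 w1; python3 go.py 449.4 -135.6 170 26.4
```

```text
(array([ 449.3, -137.6]), array([45.5, 32.6]), 27.3) 4063
t 7.08 shift [ 0.0024 -0.0002  0.0989] rot [-0.     0.003  0.001] q7 1.45 w 0.999 gf 0.0 pos [ 0.4511 -0.1344  0.2689]
```

Request:
drive_effector --rows '[[1, [0.15, -0.05, 2.5], [0, 0, 0]], [1, [0.15, -0.05, 4], [0, 0, 0]], [1, [0.15, -0.05, 4.85], [0, 0, 0]], [1, [0.15, -0.05, 4.95], [0, 0, 0]], [0.2, [0.15, -0.05, 4.95], [0, 0, 0]], [0.2, [0.15, -0.05, 4.95], [0, 0, 0]], [0.2, [0.15, -0.05, 4.95], [0, 0, 0]], [0.2, [0.15, -0.05, 4.95], [0, 0, 0]], [0.2, [0.15, -0.05, 4.95], [0, 0, 0]], [0.2, [0.15, -0.05, 4.95], [0, 0, 0]]]' --grip_n 20

```text
time_s: 8.32
position: [0.4471, -0.138, 0.1698]
tool_rot: [0.0, -0.228, 0.974, -0.0]
ft_force: [0.7, -0.0, 0.4]
grip_width: 0.383
grasp_force: 20.0
```

Request:
drive_effector --rows '[[0.1, [0, 0, 0], [0, 0, 0]], [0.1, [0, 0, 0], [0, 0, 0]], [0.1, [0, 0, 0], [0, 0, 0]], [0.1, [0, 0, -2], [0, 0, 0]], [0.1, [0, 0, -4], [0, 0, 0]], [0.1, [0, 0, -6], [0, 0, 0]], [0.1, [0, 0, -6], [0, 0, 0]]]'

```text
time_s: 9.2
position: [0.4475, -0.1383, 0.2917]
tool_rot: [0.002, -0.228, 0.974, -0.001]
ft_force: [0.1, -0.5, -0.5]
grip_width: 0.385
grasp_force: 20.0
```

```bash
python3 go.py 615 79.4 290 1.7
```

```text
t 9.2 shift [-0.2466  0.1209  0.0024] rot [-0.001  0.005  0.429] q7 1.41 w 0.385 gf 20.0 pos [ 0.4475 -0.1383  0.2917]
```

Scaled: -0.246 m is -12.3, 0.121 m is 6.05.

Request:
drive_effector --rows '[[0.1, [-12.3, 6.05, 0.15], [0, 0, 0.43]], [0.1, [-12.3, 6.05, 0.15], [0, 0, 0.43]], [0.1, [-12.3, 6.05, 0.15], [0, 0, 0.43]], [0.1, [-12.3, 6.05, 0.15], [0, 0, 0.43]], [0.1, [-12.3, 6.05, 0.15], [0, 0, 0.43]], [0.1, [-12.3, 6.05, 0.15], [0, 0, 0.43]], [0.1, [-12.3, 6.05, 0.15], [0, 0, 0.43]]]'

```text
time_s: 10.07
position: [0.6128, 0.0781, 0.2854]
tool_rot: [-0.001, -0.015, 1.0, -0.001]
ft_force: [0.4, 0.5, -1.5]
grip_width: 0.386
grasp_force: 20.0
```

```bash
python3 go.py 615 79.4 184 1.7
```

```text
t 10.07 shift [-0.0026  0.0015  0.1014] rot [-0.003 -0.003 -0.   ] q7 0.93 w 0.386 gf 20.0 pos [0.6128 0.0781 0.2854]
```

Scaled: 0.1 m is 5, 0.097 m is 4.85.

Request:
drive_effector --rows '[[0.1, [-0.05, 0.05, 2.5], [0, 0, 0]], [0.1, [-0.05, 0.05, 4.25], [0, 0, 0]], [0.1, [-0.05, 0.05, 4.85], [0, 0, 0]], [0.1, [-0.05, 0.05, 5], [0, 0, 0]], [0.1, [-0.05, 0.05, 5], [0, 0, 0]]]'

```text
time_s: 10.7
position: [0.6151, 0.0805, 0.1878]
tool_rot: [0.001, -0.015, 1.0, 0.0]
ft_force: [0.0, 0.1, -0.4]
grip_width: 0.387
grasp_force: 20.0
```

```bash
python3 go.py 615 79.4 184 1.7
```

```text
t 10.7 shift [ 0.0002 -0.0011  0.0038] rot [ 0.     0.002 -0.   ] q7 0.85 w 0.387 gf 20.0 pos [0.6151 0.0805 0.1878]
```

Request:
drive_effector --rows '[[0.1, [0, -0.05, 0.175], [0, 0, 0]], [0.1, [0, -0.05, 0.175], [0, 0, 0]], [0.7, [0, -0.05, 0.175], [0, 0, 0]], [0.7, [0, -0.05, 0.175], [0, 0, 0]], [0.7, [0, -0.05, 0.175], [0, 0, 0]], [0.7, [0, -0.05, 0.175], [0, 0, 0]], [0.7, [0, -0.05, -1.5], [0, 0, 0]], [0.7, [0, -0.05, -3.5], [0, 0, 0]], [1, [0, -0.05, -5], [0, 0, 0]]]'

```text
time_s: 11.82
position: [0.6149, 0.0799, 0.2883]
tool_rot: [0.001, -0.015, 1.0, 0.0]
ft_force: [0.7, 0.4, 0.4]
grip_width: 0.797
grasp_force: 0.0
```

```bash
python3 go.py 448.7 153.8 275 -5.3
```

```text
t 11.82 shift [0.1639 0.0789 0.0132] rot [0.001 0.001 0.123] q7 0.93 w 0.797 gf 0.0 pos [0.6149 0.0799 0.2883]
```

Request:
drive_effector --rows '[[1, [8.2, 3.95, 0.65], [0, 0, 0.123]], [1, [8.2, 3.95, 0.65], [0, 0, 0.123]], [1, [8.2, 3.95, 0.65], [0, 0, 0.123]], [1, [8.2, 3.95, 0.65], [0, 0, 0.123]], [1, [8.2, 3.95, 0.65], [0, 0, 0.123]], [1, [8.2, 3.95, 0.65], [0, 0, 0.123]]]'

```text
time_s: 12.58
position: [0.4499, 0.1531, 0.2737]
tool_rot: [0.001, 0.048, 0.999, 0.0]
ft_force: [0.0, -0.6, 0.3]
grip_width: 1.003
grasp_force: 0.0
```

```bash
python3 wr.py 448.7 153.8 w2; python3 go.py 448.7 153.8 170 -5.3
```

```text
(array([448.1, 152.2]), array([70.1, 50.2]), -5.6) 9987
t 12.62 shift [0.0013 0.0006 0.1037] rot [ 0.     0.001 -0.003] q7 0.46 w 1.004 gf 0.0 pos [0.4498 0.153  0.2737]
```

Scaled: 0.103 m is 5.15, 0.1 m is 5.

Request:
drive_effector --rows '[[1, [0.05, 0, 2.5], [0, 0, 0]], [1, [0.05, 0, 4], [0, 0, 0]], [1, [0.05, 0, 5], [0, 0, 0]], [1, [0.05, 0, 5.15], [0, 0, 0]], [0.3, [0.05, 0, 5.15], [0, 0, 0]], [0.3, [0.05, 0, 5.15], [0, 0, 0]], [0.3, [0.05, 0, 5.15], [0, 0, 0]], [0.3, [0.05, 0, 5.15], [0, 0, 0]], [0.3, [0.05, 0, 5.15], [0, 0, 0]], [0.3, [0.05, 0, 5.15], [0, 0, 0]]]' --grip_n 35

```text
time_s: 13.88
position: [0.4475, 0.1539, 0.1711]
tool_rot: [0.0, 0.046, 0.999, 0.0]
ft_force: [-0.3, 1.0, 5.6]
grip_width: 0.562
grasp_force: 35.0
```

Request:
drive_effector --rows '[[0.3, [0, 0, 0], [0, 0, 0]], [0.3, [0, 0, 0], [0, 0, 0]], [0.3, [0, 0, -2], [0, 0, 0]], [0.3, [0, 0, -4], [0, 0, 0]], [0.3, [0, 0, -6.5], [0, 0, 0]], [0.3, [0, 0, -6.5], [0, 0, 0]]]'

```text
time_s: 14.62
position: [0.4482, 0.154, 0.3033]
tool_rot: [0.003, 0.047, 0.999, 0.002]
ft_force: [0.9, 0.6, -1.9]
grip_width: 0.564
grasp_force: 35.0
```

```bash
python3 go.py 611.2 178.9 300 1.7
```

```text
t 14.62 shift [-0.16    0.04    0.0043] rot [ 0.003  0.005 -0.123] q7 0.44 w 0.564 gf 35.0 pos [0.4482 0.154  0.3033]
```

Request:
drive_effector --rows '[[0.3, [-8, 2, 0], [0, 0, -0.123]], [0.3, [-8, 2, 0], [0, 0, -0.123]], [0.3, [-8, 2, 0], [0, 0, -0.123]], [0.3, [-8, 2, 0], [0, 0, -0.123]], [0.3, [-8, 2, 0], [0, 0, -0.123]], [0.3, [-8, 2, 0], [0, 0, -0.123]]]'

```text
time_s: 15.38
position: [0.6091, 0.179, 0.3001]
tool_rot: [-0.001, -0.016, 1.0, -0.001]
ft_force: [-0.0, -0.7, -1.2]
grip_width: 0.564
grasp_force: 35.0
```

```bash
python3 go.py 611.2 178.9 186 1.7
```

```text
t 15.38 shift [-0.0024  0.      0.1141] rot [-0.001 -0.002  0.002] q7 0.77 w 0.564 gf 35.0 pos [0.6091 0.179  0.3001]
```

Scaled: 0.112 m is 5.6, 0.11 m is 5.5.

Request:
drive_effector --rows '[[0.3, [-0.05, 0, 2.5], [0, 0, 0]], [0.3, [-0.05, 0, 4.5], [0, 0, 0]], [0.3, [-0.05, 0, 5.5], [0, 0, 0]], [0.3, [-0.05, 0, 5.6], [0, 0, 0]], [0.3, [-0.05, 0, 5.6], [0, 0, 0]]]'

```text
time_s: 16.0
position: [0.6119, 0.1794, 0.1901]
tool_rot: [0.001, -0.015, 1.0, 0.001]
ft_force: [0.8, 0.6, 0.5]
grip_width: 0.57
grasp_force: 35.0
```

```bash
python3 go.py 611.2 178.9 185 1.7
```

```text
t 16.0 shift [ 0.0007 -0.0005  0.0051] rot [0.001 0.002 0.001] q7 0.69 w 0.57 gf 35.0 pos [0.6119 0.1794 0.1901]
```

Request:
drive_effector --rows '[[0.3, [0, 0, 0.15], [0, 0, 0]], [0.3, [0, 0, 0.225], [0, 0, 0]], [0.3, [0, 0, 0.225], [0, 0, 0]], [0.75, [0, 0, 0.225], [0, 0, 0]], [0.75, [0, 0, 0.225], [0, 0, 0]], [0.75, [0, 0, 0.225], [0, 0, 0]], [0.75, [0, 0, -1], [0, 0, 0]], [0.75, [0, 0, -3], [0, 0, 0]], [0.75, [0, 0, -5], [0, 0, 0]]]'

```text
time_s: 17.12
position: [0.6113, 0.1789, 0.2895]
tool_rot: [-0.0, -0.015, 1.0, -0.0]
ft_force: [0.3, 0.3, -0.0]
grip_width: 0.748
grasp_force: 0.0
```

```bash
python3 go.py 456.2 -372.8 280 4.3
```

```text
t 17.12 shift [ 0.1718 -0.5467  0.0096] rot [-0.    -0.001 -0.045] q7 0.76 w 0.748 gf 0.0 pos [0.6113 0.1789 0.2895]
```

Scaled: -0.547 m is -27.35, 0.172 m is 8.6.

Request:
drive_effector --rows '[[1, [8.6, -27.35, 0.5], [0, 0, -0.045]], [1, [8.6, -27.35, 0.5], [0, 0, -0.045]], [1, [8.6, -27.35, 0.5], [0, 0, -0.045]], [1, [8.6, -27.35, 0.5], [0, 0, -0.045]], [1, [8.6, -27.35, 0.5], [0, 0, -0.045]], [1, [8.6, -27.35, 0.5], [0, 0, -0.045]], [1, [8.6, -27.35, 0.5], [0, 0, -0.045]], [1, [8.6, -27.35, 0.5], [0, 0, -0.045]], [1, [8.6, -27.35, 0.5], [0, 0, -0.045]], [1, [8.6, -27.35, 0.5], [0, 0, -0.045]]]'

```text
time_s: 18.38
position: [0.4529, -0.3787, 0.2778]
tool_rot: [-0.001, -0.033, 0.999, -0.001]
ft_force: [0.1, 0.7, 0.3]
grip_width: 1.001
grasp_force: 0.0
```

Request:
drive_effector --rows '[[1, [0, 0, 0], [0, 0, 0]], [1, [0, 0, 0], [0, 0, 0]]]'

```text
time_s: 18.62
position: [0.4572, -0.3707, 0.2789]
tool_rot: [0.001, -0.039, 0.999, 0.001]
ft_force: [0.8, 0.4, 0.8]
grip_width: 1.002
grasp_force: 0.0
```

```bash
python3 wr.py 456.2 -372.8 w3; python3 go.py 456.2 -372.8 170 4.3
```

```text
(array([ 455.7, -375.3]), array([48.6, 28.3]), 5.8) 3059
t 18.68 shift [ 0.0013 -0.0022  0.1089] rot [0.001 0.001 0.004] q7 1.61 w 1.0 gf 0.0 pos [ 0.4573 -0.3706  0.2789]
```

View pics/w3.png

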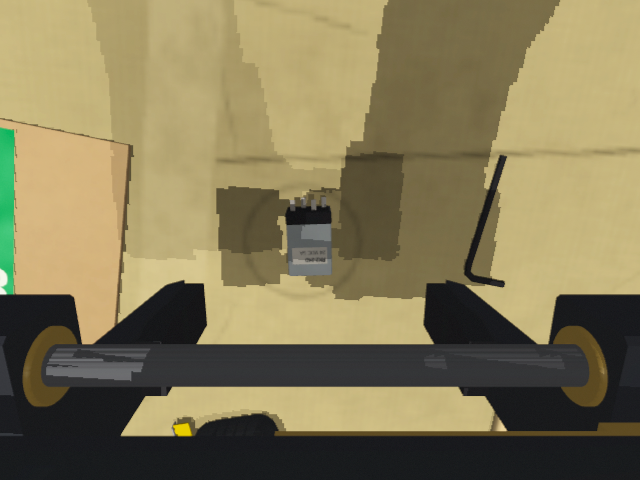

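The wrist view shows the relay upright at (309,240), with its pins towards the top of the image. The hex key and the box are clear of both fingers.

Scaled: -0.004 m is -0.2, 0.0015 m is 0.075.

Request:
drive_effector --rows '[[1, [0.075, -0.2, 2.5], [0, 0, -0.02]], [1, [0.075, -0.2, 4.5], [0, 0, -0.02]], [1, [0.075, -0.2, 5.3], [0, 0, -0.02]], [1, [0.075, -0.2, 5.45], [0, 0, -0.02]], [0.2, [0.075, -0.2, 5.45], [0, 0, -0.02]], [0.2, [0.075, -0.2, 5.45], [0, 0, -0.02]], [0.2, [0.075, -0.2, 5.45], [0, 0, -0.02]], [0.2, [0.075, -0.2, 5.45], [0, 0, -0.02]], [0.2, [0.075, -0.2, 5.45], [0, 0, -0.02]], [0.2, [0.075, -0.2, 5.45], [0, 0, -0.02]]]' --grip_n 20

```text
time_s: 19.92
position: [0.4548, -0.3771, 0.1697]
tool_rot: [0.0, -0.048, 0.999, 0.0]
ft_force: [-0.5, -0.2, -0.7]
grip_width: 0.344
grasp_force: 0.1
```

Request:
drive_effector --rows '[[0.1, [0, 0, 0], [0, 0, 0]], [0.1, [0, 0, 0], [0, 0, 0]], [0.1, [0, 0, 0], [0, 0, 0]], [0.1, [0, 0, 0], [0, 0, 0]], [0.1, [0, 0, -2], [0, 0, 0]], [0.1, [0, 0, -4], [0, 0, 0]], [0.1, [0, 0, -6], [0, 0, 0]], [0.1, [0, 0, -6], [0, 0, 0]]]'

```text
time_s: 20.92
position: [0.4559, -0.3776, 0.2925]
tool_rot: [0.002, -0.047, 0.999, -0.002]
ft_force: [-0.5, 0.1, -1.4]
grip_width: 0.323
grasp_force: 20.0
```

```bash
python3 go.py 620.3 -122.5 290 1.7
```

```text
t 20.93 shift [-0.1878  0.2384  0.0026] rot [-0.003  0.005  0.065] q7 1.65 w 0.323 gf 20.0 pos [ 0.4559 -0.3776  0.2925]
```

Request:
drive_effector --rows '[[0.1, [-9.4, 11.9, 0], [0, 0, 0.065]], [0.1, [-9.4, 11.9, 0], [0, 0, 0.065]], [0.1, [-9.4, 11.9, 0], [0, 0, 0.065]], [0.1, [-9.4, 11.9, 0], [0, 0, 0.065]], [0.1, [-9.4, 11.9, 0], [0, 0, 0.065]], [0.1, [-9.4, 11.9, 0], [0, 0, 0.065]], [0.1, [-9.4, 11.9, 0], [0, 0, 0.065]], [0.1, [-9.4, 11.9, 0], [0, 0, 0.065]]]'

```text
time_s: 21.92
position: [0.6184, -0.1245, 0.2888]
tool_rot: [-0.001, -0.014, 1.0, -0.001]
ft_force: [-0.4, 0.7, -0.3]
grip_width: 0.321
grasp_force: 20.0
```

```bash
python3 go.py 620.3 -122.5 184 1.7
```

```text
t 21.93 shift [-0.0021  0.0021  0.1048] rot [-0.001 -0.002 -0.002] q7 1.19 w 0.321 gf 20.0 pos [ 0.6184 -0.1245  0.2888]
```

Scaled: 0.102 m is 5.1, 0.1 m is 5.

Request:
drive_effector --rows '[[0.1, [-0.05, 0.05, 2.5], [0, 0, 0]], [0.1, [-0.05, 0.05, 4.25], [0, 0, 0]], [0.1, [-0.05, 0.05, 5], [0, 0, 0]], [0.1, [-0.05, 0.05, 5.1], [0, 0, 0]], [0.1, [-0.05, 0.05, 5.1], [0, 0, 0]]]'

```text
time_s: 22.55
position: [0.6209, -0.1216, 0.1889]
tool_rot: [0.001, -0.015, 1.0, -0.0]
ft_force: [-0.8, 0.9, -0.5]
grip_width: 0.324
grasp_force: 20.0
```

```bash
python3 go.py 620.3 -122.5 184 1.7
```

```text
t 22.55 shift [ 0.0006 -0.0009  0.0049] rot [-0.     0.002 -0.   ] q7 1.1 w 0.324 gf 20.0 pos [ 0.6209 -0.1216  0.1889]
```

Release, lift, then move back towards the robot so the camera can see the row.

Scaled: -0.1 m is -5, -0.07 m is -3.5.

Request:
drive_effector --rows '[[0.1, [0, -0.05, 0.15], [0, 0, 0]], [0.1, [0, -0.05, 0.225], [0, 0, 0]], [0.1, [0, -0.05, 0.225], [0, 0, 0]], [0.7, [0, -0.05, 0.225], [0, 0, 0]], [0.7, [0, -0.05, 0.225], [0, 0, 0]], [0.7, [0, -0.05, 0.225], [0, 0, 0]], [0.7, [0, -0.05, 0.225], [0, 0, 0]], [0.7, [0, -0.05, -1.5], [0, 0, 0]], [0.7, [0, -0.05, -3.5], [0, 0, 0]], [0.7, [0, -0.05, -5], [0, 0, 0]]]'

```text
time_s: 23.8
position: [0.6205, -0.1222, 0.2893]
tool_rot: [0.001, -0.015, 1.0, 0.0]
ft_force: [-0.7, -0.3, 0.1]
grip_width: 0.697
grasp_force: 0.0
```

Request:
drive_effector --rows '[[0.7, [2.5, -3, -1.5], [0, 0, 0]], [0.7, [5, -6, -1.5], [0, 0, 0]], [0.7, [7.5, -8.5, -1.5], [0, 0, 0]], [0.7, [10, -11.5, -1.5], [0, 0, 0]], [0.7, [10, -14.5, -1.5], [0, 0, 0]], [0.7, [10, -17.5, -1.5], [0, 0, 0]], [0.7, [10, -17.5, -1.5], [0, 0, 0]], [0.7, [10, -17.5, -1.5], [0, 0, 0]]]'

```text
time_s: 24.8
position: [0.4285, -0.4826, 0.3169]
tool_rot: [-0.001, -0.011, 1.0, -0.001]
ft_force: [-0.0, 0.8, -0.2]
grip_width: 0.7
grasp_force: 0.0
```

Run:
```python
from h import *
from plant import bot
for n in("top","side"):
    s=bot.snapshot(n);c=s["color"][150:300,160:440] if n=="top" else s["color"][150:320,220:440]
    cv2.imwrite(f"pics/{n}1.png",cv2.resize(c,None,fx=2.8,fy=2.8,interpolation=2))
    if n=="top":
        w=cloud(s)
        for nm,x,y in(("contactor",611,179),("tb",615.5,79.4),("cover",616,-21.3),("relay",620.5,-122.5)):
            m=np.uint8((w[...,2]>.021)&(w[...,2]<.075)&(np.hypot(w[...,0]-x/1000,w[...,1]-y/1000)<.05))
            k,l,t,_=cv2.connectedComponentsWithStats(m);i=1+np.argmax(t[1:,4]);print(nm,rect(w[l==i][:,:2]),t[i,4],np.nanmax(w[l==i][:,2]))
```

```text
contactor (array([612.3, 181.3]), array([71.6, 55. ]), 3.0) 737 0.06704648598327534
tb (array([619.3,  81. ]), array([48.8, 32.6]), 2.6) 295 0.054775163600272236
cover (array([616. , -21.3]), array([50.4, 29.9]), 2.6) 267 0.04745486465805171
relay (array([ 624.1, -121.7]), array([53. , 28.5]), 1.9) 251 0.042271392497440274
```

View pics/top1.png

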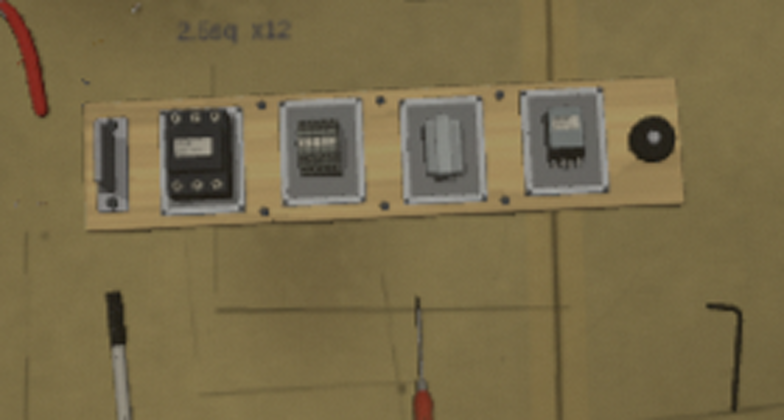

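View pics/side1.png

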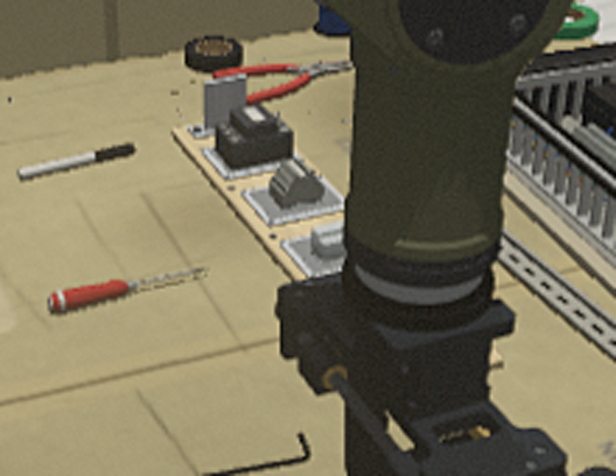

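The enlarged top view shows all four parts upright in the middle of their plates, in order from the tall stop: contactor (197,155), terminal block (319,147), cover (443,147) and relay (564,138). Every measured offset is under 5 mm. In the side view the arm hides the relay, but the other three stand flat.

```bash
python3 -c "
from plant import bot
print(bot.sign_off())"
```

```text
the job is handed in; nothing more can be done
None
```

I placed the contactor, terminal block, terminal cover and relay in that order from the tall stop, each upright, released and within about 5 mm of its plate's centre, and handed the job in at about 25 s; no verdict came back.

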